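# Seat a stitching template on its locating pins

### The arm

A 6-joint arm with a two-finger parallel gripper is mounted at the origin on the work surface. World frame = base frame: x ahead of the robot, y to its left, z up, the work surface at z = 0. Lengths are in mm, angles in rad, forces in N, time in s.
With the tool pointing down it reaches from about 275 to 750 mm from the base axis. Payload 10.2 kg.
Tool frame: the origin (TCP) lies midway between the tips of the shut fingers; the grasp point (between the pads) lies 19 mm behind it (ctrl.grip_depth is the distance from the TCP to the grasp point, in mm); y points along the fingers, x is the direction in which the jaws open and shut, and the axes are right-handed (so a half turn about y gives the same grasp; the last joint's range is limited). The gripper opens to 85 mm and grips with 20 to 120 N. Pads are 22 mm wide; open, the fingers measure 114 mm over their backs; the gripper's body (76 mm by 85 mm) begins 54 mm behind the grasp point. The pads swing forward as they close: fully open they stand 13 mm farther back than shut.
Start: joints at [1.118, 0.313, 1.498, -0, 1.331, -0.223], TCP at [119.599, 511.202, 231.294] pointing down, gripper open.
Joint ranges: [-2.94, 2.94], [-0.97, 2.17], [0.19, 2.56], [-1.23, 4.37], [0.02, 3.11], [-2.88, 2.88]. Speed limits (rad/s): [2.39, 2.39, 3.01, 3.14, 3.14, 3.14].

### API

Orientations are given as a unit quaternion [w, x, y, z].
In Python, from rig import ctrl gives the robot as it stands. The module is installed in compiled form; this text tells all that it offers.
- The arm moves only by the tool drive_tool, never from a script. Its arguments are lists of equal length, an entry for each row: "gripper": the closure, from 0 (fully open) to 1 (shut); "offset": the shift along the tool's x, y, z in m, a list of three; "turn": the turn about the tool's y in degrees. In form: {"gripper": [gripper, ...], "offset": [[tx, ty, tz], ...], "turn": [turn, ...]}. A call has 1 to 20 rows; each row shifts and turns the commanded pose from where the row before left it, along the tool's axes as they then stand; what a row does not reach is not made up. A row lasts 1/12 s, in which the tool goes at most 41.7 mm and 7.16 degrees, less where a joint would pass 70% of its speed; a pose out of reach is approached as far as the arm can. A call is refused whole if a number of a shift passes 0.0417 or a number of a turn 7.16, either way. A call with a gripper value outside its range is refused whole. The fingers move at their own pace and stop on an object; "force" is the grip in N (left out, the last holds). Time passes only in rows, so rows that do not move let the fingers close. It gives the time, the measured TCP pose, the force and the opening at its end, in the units of the state.
- ctrl.sense(): the state, without advancing time (a new reading comes with each control period).
- ctrl.capture(name): name is "scene" or "side" or "wrist"; returns (picture, depth): 420x560x3 uint8, red, green, blue; 420x560 float32, mm along the optical axis (not along the pixel's ray), 0 where there is no reading.
- ctrl.camera_params(name): a dict with "fovy" (degrees; the focal length in pixels is half the picture's height over the tangent of half this angle, whatever the lens; pixels are square), "cx", "cy" (the principal point, pixels), "distortion" ([k1, k2, p1, p2, k3] as OpenCV has them; the pictures are not rectified), "view" (4x4, takes a point from world to camera coordinates); the wrist camera has in their place "tool_from_camera" (4x4, takes a point from camera to tool coordinates, whose origin is the TCP and whose axes are the tool frame's). Camera axes: x right, y down, z forward; pixel columns grow to the right and rows downward; lengths in mm; the calibration is good to about 2 mm. A picture is of the moment at which its call begins: read the wrist's pose just before it. camera_params takes no time and is no camera call.
- ctrl.finish_job(): hands the job in, once; it reports no verdict.
Trained networks look in the newest picture that a camera, given by its name, has taken for a name from the list of things; names that differ only in an ending like _2 or _b are one class to them, and where a whole thing is asked for, a point or a joint stands for the part that bears it (a point fixed in the world has none). Each returns a list of dicts, best first, with "score" (0 to 1); they miss things now and then, are a little off and sometimes report something else, mostly with a low value. They report only what shows in the picture. A call takes as long as a camera call.
- ctrl.boxes_of(camera, query): "centre" ([x, y, z] in mm, in the coordinates of the camera as it stood for that picture, good to about 4 mm: the middle of the surface that is visible of it).
- ctrl.regions_of(camera, query): "mask" (420x560 bool, what is visible of it).
- ctrl.pinpoint(camera, query): "centre" ([x, y, z] in mm, in the coordinates of the camera as it stood for that picture, good to about 4 mm: a listed point, or the origin of a listed thing).
The state is a dict: "time_s": time; "joints": joint angles; "dq": joint speeds; "tau": joint torques, N m; "eef_pos": TCP position; "ee_rot": TCP orientation; "force": force on the tool from outside, world axes, zero at the start; "wrist_torque": the same for the moment, N m; "grip_width": opening from 0.0 (shut) to 1.0 (fully open).
Only numpy, scipy, OpenCV 4.12 (cv2) and the standard library are available. Lean on these libraries where they do the work, as an engineer would, in place of code of your own. Each camera call takes 0.05 s, during which the arm holds its last target.

### The job

The orange stitching template has been laid on the blue loading jig but has missed the jig's two locating pins and is riding up on them. Without picking it up, nudge it sideways with the fingertips until both of its holes drop over the two pins and it lies flat on the jig, inside the white outline. Leave the thread cone, glue can, hammer and loafer where they are.

Things in the scene. Friction and masses are not known exactly. Their poses are not given: they have to be found in the camera images.
- jig: Blue bed plate bolted to the bench, 220 mm (x) by 340 mm (y) by 12 mm thick: its top is 12 mm above the bench. Origin: centre of the underside, at bench level; z up, x roughly away from the robot. Two pins stand at x = -42, y = +90 and -90 mm. White lines frame the template's seat (140 x 250 mm, centred on the jig); their inner edges show where its edges belong.
- template: Orange sheet 140 mm (x) by 250 mm (y) by 8 mm, about 0.34 kg (varies). Origin: centre of the underside, z up; seated, its frame lies on the jig's, 12 mm up. Starts 14 to 28 mm too near the robot (jig -x), up to 25 mm off to either side, turned up to 0.1 rad. It leans: far long edge on the bed, underside on the pin tips, near long edge up to 20 mm off the bed. Slides when its edges are pushed.
- hole_left (a point): Centre, at the underside, of the template's left hole (template x = -42, y = +90 mm): a through hole 12 mm wide with a brass rim. It belongs on pin_left. When both holes come within about 3 mm of the pins, the template drops by itself.
- hole_right (a point): The same for the right hole (template x = -42, y = -90 mm), which belongs on pin_right. Besides the holes the template has two rounded windows, 36 mm (x) by 74 mm (y), at x = +37, y = +55 and -55 mm.
- pin_left (a point): Tip of the jig's left steel pin (+y), 23 mm above the bench. The pin is 10 mm in diameter for 4 mm above the bed, then tapers to a 3 mm flat tip 11 mm above the bed. A thin white line on the bed, outside the seat, points at it from the near side.
- pin_right (a point): Tip of the jig's right pin (-y), of the same size. Short white lines at both ends of the bed mark the row of the two pins.
- thread_cone: Cone of red thread on a white core, 68 mm wide at the foot, 112 mm tall, standing on the bench beyond the jig's left end. Origin: centre of its foot. Leave alone.
- glue_can: Closed can with a yellow label, 76 mm in diameter, 88 mm tall, on the bench behind the jig, to the right. Origin: centre of its foot. Leave alone.
- hammer: Hammer with a wooden handle, 250 mm long, lying on the bench beyond the jig's right end. Origin: middle of its length, at bench level. Leave alone.
- loafer: Brown loafer with a pale sole, 270 mm long, 92 mm wide, 80 mm tall, on the bench behind the jig, to the left. Origin: centre of its sole, at bench level. Leave alone.

How it is judged (in metres and radians):
At the end, for the whole second after the job is handed in: Both holes sit over their pins (within 2.5 mm), the template lies flat on the bed (within 1.5 mm and 0.015 rad) and is at rest; thread cone, glue can, hammer and loafer stand within 20 mm of where they were (horizontal distance between hole_left and pin_left below 0.0025 m and horizontal distance between hole_right and pin_right below 0.0025 m and z of template in the frame of jig below 0.0135 m and angle between template's own z axis and vertical below 0.015 rad and linear speed of template below 0.01 m/s and distance of each of thread_cone, glue_can, hammer, loafer from where it was at the start of the episode below 0.02 m); the robot touches nothing.
It fails at once if the template is picked up: lifted clear of the jig and its pins, or its centre raised more than 10 mm above the pin tips (height (world z) of template above 0.033 m or (height (world z) of template above 0.0255 m and contact force between template and jig below 0.05 N)).
It fails at once if the template is tipped up by more than 20 degrees (angle between template's own z axis and vertical above 0.35 rad).
It fails at once if a bystander is knocked away by more than 20 mm (distance of any of thread_cone, glue_can, hammer, loafer from where it was at the start of the episode above 0.02 m).
It also fails if it takes over 51 s, if anything falls off the work surface, if the arm or the gripper's body presses on something with over 40 N, if the wrist force passes 120 N, or if a joint passes its speed limit or range.

## Working session

There is one attempt and no reset: what is moved stays moved. The work goes in short steps, Python scripts to look and compute and a tool call to move; the robot and the scene stay as the last step left them, time stands still between calls to the robot, and variables do not carry over. Pictures are saved under pics/ and viewed, and the job is handed in when it is done.

Besides the shell and the picture viewer there is one more tool, called by a JSON object that holds its "fn" and its "kwargs", one argument or row to a line. drive_tool: Moves the arm, as the interface text tells. Its arguments: {"type":"object","properties":{"gripper":{"type":"array","items":{"type":"number"}},"offset":{"type":"array","items":{"type":"array","items":{"type":"number"}}},"turn":{"type":"array","items":{"type":"number"}},"force":{"type":"number"}},"required":["gripper","offset","turn"]}

```bash
mkdir -p pics; cat > h.py <<'E'
import numpy as np, cv2
from rig import ctrl
from scipy.spatial.transform import Rotation as R
def K(p,shape=(420,560)):
    f=shape[0]/2/np.tan(np.radians(p["fovy"])/2)
    return np.array([[f,0,p["cx"]],[0,f,p["cy"]],[0,0,1]])
def cam2world(name,s=None):
    p=ctrl.camera_params(name)
    if "view" in p: return np.linalg.inv(np.array(p["view"]))
    T=np.eye(4);q=s["ee_rot"];T[:3,:3]=R.from_quat([q[1],q[2],q[3],q[0]]).as_matrix();T[:3,3]=s["eef_pos"]
    return T@np.array(p["tool_from_camera"])
def save(img,n): cv2.imwrite("pics/"+n,cv2.cvtColor(img,cv2.COLOR_RGB2BGR))
def w(T,c): return (T@np.r_[c,1])[:3]
def ray_z(name,px,z,s=None):
    p=ctrl.camera_params(name);T=cam2world(name,s)
    u=cv2.undistortPoints(np.array([[px]],float),K(p),np.array(p["distortion"],float))[0,0]
    d=T[:3,:3]@np.r_[u,1];o=T[:3,3];return o+d*(z-o[2])/d[2]
E
python3 - <<'E'
from h import *
s=ctrl.sense();print(s)
for n in ["scene","side","wrist"]:
    im,d=ctrl.capture(n);save(im,f"a_{n}.png");T=cam2world(n,s)
    print(n,T.round(2).tolist())
    for q in ["jig","template","hole_left","hole_right","pin_left","pin_right","thread_cone","glue_can","hammer","loafer"]:
        r=ctrl.pinpoint(n,q)
        print(q,[(round(x["score"],2),w(T,x["centre"]).round(1).tolist()) for x in r[:2]])
E
```

```text
{'time_s': 0.0, 'joints': array([ 1.11757371e+00,  3.13465777e-01,  1.49846541e+00, -5.74157939e-06,
        1.33101931e+00, -2.23397679e-01]), 'dq': array([-0.00030965, -0.00196949,  0.00115047, -0.00011091, -0.00056671,
        0.00025796]), 'tau': array([-5.62689274e-04, -4.12275267e+01, -2.59746695e+01, -2.07958469e-04,
        4.12357069e-03,  6.78606398e-07]), 'eef_pos': array([119.48849268, 510.94187039, 230.71635092]), 'ee_rot': array([-0.55382252,  0.55424118,  0.43894079, -0.43980485]), 'force': array([-0.00554287,  0.01957616,  0.36460653]), 'wrist_torque': array([ 0.00560669, -0.02133871,  0.02999045]), 'grip_width': 1.0081258079805895}
scene [[0.22, 0.77, -0.6, 1241.5], [0.98, -0.16, 0.15, -112.31], [0.02, -0.61, -0.79, 864.76], [0.0, 0.0, 0.0, 1.0]]
jig [(0.73, [566.5, 59.4, -0.5])]
template [(0.85, [543.3, 47.4, 20.0])]
hole_left [(0.67, [513.6, 144.2, 24.0]), (0.51, [546.7, 159.5, 21.9])]
hole_right [(0.79, [486.7, -34.0, 27.0]), (0.54, [501.7, -221.6, -0.6])]
pin_left [(0.95, [545.5, 157.9, 22.1])]
pin_right [(0.71, [506.0, -23.0, 20.4]), (0.34, [500.6, -225.7, -1.6]
[... 204 characters left out ...]
 0.56, -0.6, 682.37], [0.01, -0.73, -0.69, 795.51], [0.0, 0.0, 0.0, 1.0]]
jig [(0.95, [565.5, 59.0, 0.6])]
template [(0.98, [538.8, 43.0, 20.8])]
hole_left [(0.77, [512.8, 147.3, 23.0])]
hole_right [(0.63, [482.8, -35.5, 24.9])]
pin_left [(0.85, [541.1, 154.1, 23.7])]
pin_right []
thread_cone [(0.67, [640.9, 327.9, -1.0])]
glue_can [(0.65, [710.5, -125.7, 3.9])]
hammer [(0.6, [498.4, -226.5, 2.8])]
loafer [(0.72, [636.2, 324.8, 2.6]), (0.55, [769.5, 116.4, -1.8])]
wrist [[0.23, 0.93, 0.3, 41.73], [0.97, -0.22, -0.07, 530.03], [-0.0, 0.31, -0.95, 373.49], [0.0, 0.0, 0.0, 1.0]]
jig []
template []
hole_left []
hole_right []
pin_left []
pin_right []
thread_cone []
glue_can []
hammer []
loafer []
```

View images.

View pics/a_scene.png

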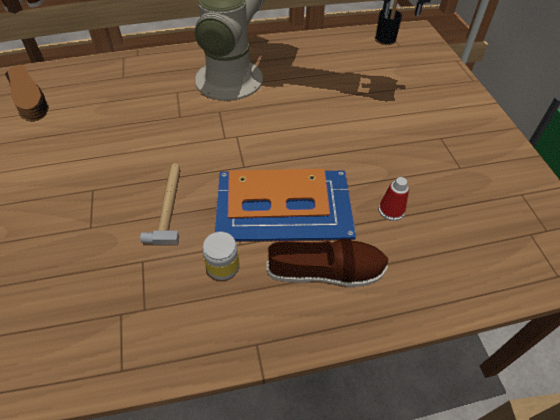

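View pics/a_side.png

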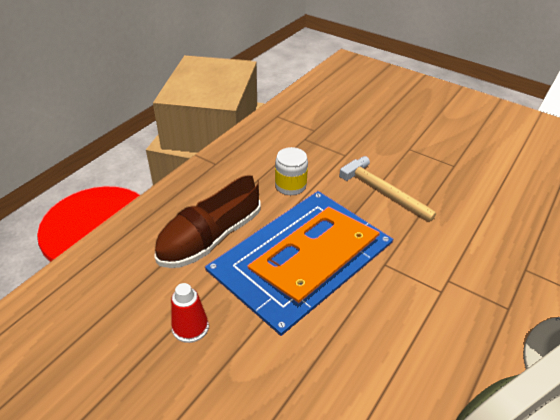

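```bash
python3 - <<'E'
from h import *
s=ctrl.sense();q=s["ee_rot"];M=R.from_quat([q[1],q[2],q[3],q[0]]).as_matrix()
print(M.round(3)); p=ctrl.camera_params("wrist");print(np.array(p["tool_from_camera"]).round(3),p["fovy"])
im=cv2.cvtColor(cv2.imread("pics/a_scene.png"),cv2.COLOR_BGR2RGB)
for n in ["scene","side"]:
    im=cv2.imread(f"pics/a_{n}.png");c=im[140:340,180:420] 
    cv2.imwrite(f"pics/z_{n}.png",cv2.resize(c,None,fx=3.2,fy=3,interpolation=cv2.INTER_CUBIC)[:600,:768])
E
```

```text
[[ 0.228  0.    -0.974]
 [ 0.974 -0.     0.228]
 [ 0.    -1.    -0.   ]]
[[ 1.00000e+00 -1.00000e-03  1.00000e-03  6.83000e-01]
 [-1.00000e-03 -3.09000e-01  9.51000e-01 -1.42756e+02]
 [-1.00000e-03 -9.51000e-01 -3.09000e-01  8.01050e+01]
 [ 0.00000e+00  0.00000e+00  0.00000e+00  1.00000e+00]] 68.07696691778834
```

View pics/z_side.png

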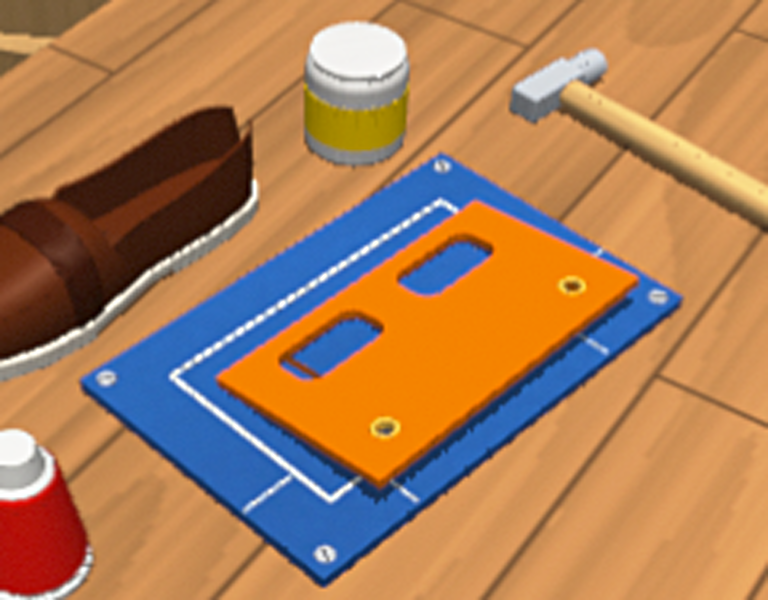

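{"fn": "drive_tool", "kwargs": {
  "gripper": [0, 0, 0, 0, 0, 0, 0, 0, 0, 0, 0, 0, 0, 0, 0, 0, 0],
  "offset": [
    [-0.0213, 0.004, -0.0255],
    [-0.0213, 0.004, -0.0255],
    [-0.0213, 0.004, -0.0255],
    [-0.0213, 0.004, -0.0255],
    [-0.0213, 0.004, -0.0255],
    [-0.0213, 0.004, -0.0255],
    [-0.0213, 0.004, -0.0255],
    [-0.0213, 0.004, -0.0255],
    [-0.0213, 0.004, -0.0255],
    [-0.0213, 0.004, -0.0255],
    [-0.0213, 0.004, -0.0255],
    [-0.0213, 0.004, -0.0255],
    [-0.0213, 0.004, -0.0255],
    [-0.0213, 0.004, -0.0255],
    [-0.0213, 0.004, -0.0255],
    [-0.0213, 0.004, -0.0255],
    [0, 0, 0]
  ],
  "turn": [0, 0, 0, 0, 0, 0, 0, 0, 0, 0, 0, 0, 0, 0, 0, 0, 0]
}}

```text
time_s: 3.07
eef_pos: [441.7, 82.7, 166.7]
ee_rot: [-0.555, 0.555, 0.438, -0.438]
force: [-1.1, 1.5, 0.3]
grip_width: 1.002
```

```bash
python3 - <<'E'
from h import *
s=ctrl.sense();print(s["time_s"],s["eef_pos"],s["ee_rot"])
n="wrist"
im,d=ctrl.capture(n);save(im,"b_wrist.png");T=cam2world(n,s)
np.savez("b.npz",im=im,d=d,T=T)
for q in ["jig","template","hole_left","hole_right","pin_left","pin_right"]:
    r=ctrl.pinpoint(n,q)
    print(q,[(round(x["score"],2),w(T,x["centre"]).round(1).tolist()) for x in r[:2]])
E
```

```text
3.0667 [441.70393826  82.71522441 166.71602226] [-0.55453832  0.55527603  0.43820858 -0.43832524]
jig []
template [(0.97, [540.7, 49.1, 23.9]), (0.66, [479.8, -28.6, 23.9])]
hole_left [(0.76, [516.6, 147.0, 24.3])]
hole_right [(0.76, [480.6, -32.4, 26.0])]
pin_left []
pin_right []
```

View pics/b_wrist.png

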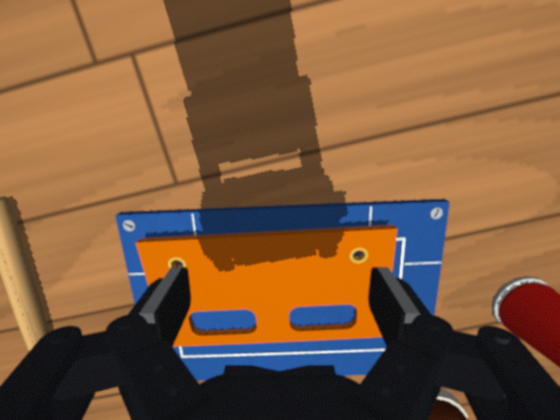

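```bash
python3 - <<'E'
import cv2
im=cv2.imread("pics/b_wrist.png")
cv2.imwrite("pics/b1.png",cv2.resize(im[195:355,110:280],None,fx=4,fy=3.75,interpolation=cv2.INTER_CUBIC)[:600])
cv2.imwrite("pics/b2.png",cv2.resize(im[195:355,290:460],None,fx=4,fy=3.75,interpolation=cv2.INTER_CUBIC)[:600])
E
```

```text
(no output)
```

View pics/b1.png

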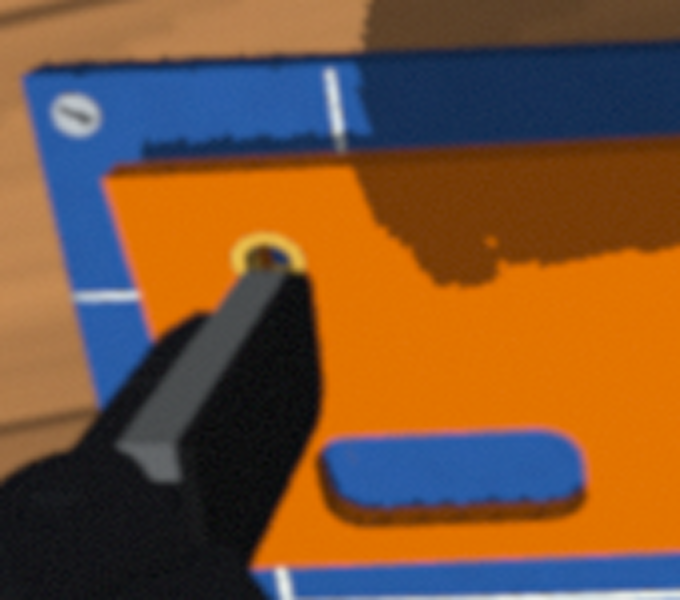

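View pics/b2.png

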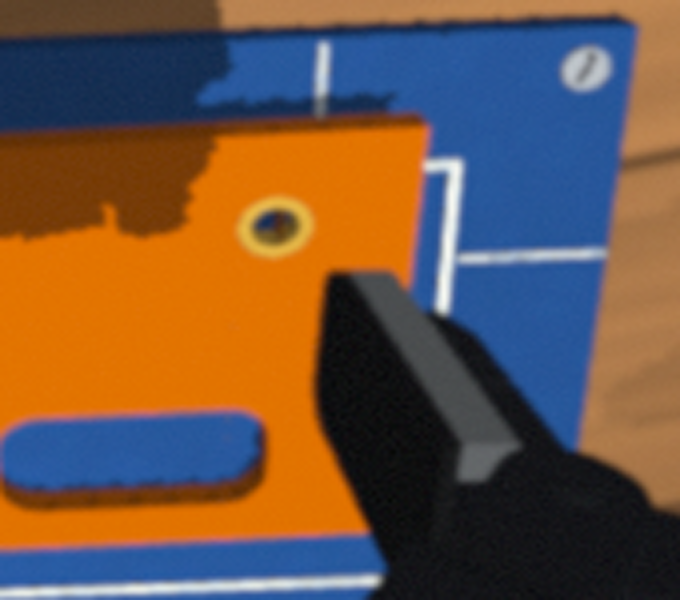

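```bash
cat > px.py <<'E'
from h import *
def rz(T,p,px,z):
    u=cv2.undistortPoints(np.array([[px]],float),K(p),np.array(p["distortion"],float))[0,0]
    d=T[:3,:3]@np.r_[u,1];o=T[:3,3];return o+d*(z-o[2])/d[2]
E
python3 - <<'E'
from px import *
b=np.load("b.npz");T=b["T"];p=ctrl.camera_params("wrist")
J={"corR":(116.25,214.5),"corL":(448.75,201.5),"rowR0":(128.75,274.2),"rowR1":(144.5,273.7),"rowL0":(404.5,264.3),"rowL1":(441.5,262.5),"lnR0":(192.25,213.7),"lnR1":(195,235),"lnL0":(371,206.2),"lnL1":(370,225.7),"frame":(400,240.3)}
P={k:rz(T,p,v,12)[:2] for k,v in J.items()}
for k in P: print(k,P[k].round(1))
# fit jig pose: known features
from scipy.optimize import least_squares
def res(v):
    x,y,t=v;c,s_=np.cos(t),np.sin(t)
    g=lambda k:np.array([[c,s_],[-s_,c]])@(P[k]-[x,y])
    r=list(g("corR")-[-110,-170])+list(g("corL")-[-110,170])
    for k in ["rowR0","rowR1","rowL0","rowL1"]: r.append(g(k)[0]+42)
    for k in ["lnR0","lnR1"]: r.append(g(k)[1]+90)
    for k in ["lnL0","lnL1"]: r.append(g(k)[1]-90)
    r+=list(g("frame")-[-70,125]); return np.array(r)
f=least_squares(res,[566,59,-.2]);x,y,t=f.x;print("jig",f.x.round(4),res(f.x).round(1))
c,s_=np.cos(t),np.sin(t);Rj=np.array([[c,s_],[-s_,c]])
hz=34.
for k,v,z in [("hR",(177,263.5),34),("hL",(358.75,255.8),34),("cR",(136.25,242.5),37.5),("cL",(397,228),37.5)]:
    q=rz(T,p,v,z)[:2];print(k,q.round(1),"jig",(Rj@(q-[x,y])).round(1))
s=ctrl.sense();print("tcp jig",(Rj@(s["eef_pos"][:2]-[x,y])).round(1))
q=s["ee_rot"];M=R.from_quat([q[1],q[2],q[3],q[0]]).as_matrix();print("toolx yaw rel jig y", np.arctan2(-M[0,0],M[1,0])-t)
print("depth h", [b["d"][int(v[1]),int(v[0])] for v in [(200,250),(340,240)]])
E
```

```text
corR [424.9 -82.8]
corL [489.7 247.3]
rowR0 [492.1 -96.4]
rowR1 [495.5 -79.4]
rowL0 [549.7 196. ]
rowL1 [557.  235.1]
lnR0 [442.1  -7. ]
lnR1 [465.  -11.6]
lnL0 [476.4 170.2]
lnL1 [497.  166.2]
frame [520.5 194.4]
jig [ 5.65518e+02  6.04218e+01 -1.94100e-01] [-0.3  2.3 -0.4 -1.3  0.3  0.3  0.3 -0.1  0.1 -0.   0.5  0.6 -0.  -2.2]
hR [482.5 -30.2] jig [ -64. -105.]
hL [516.  146.1] jig [-65.2  74.6]
cR [450.7 -59.3] jig [ -89.6 -139.6]
cL [493.8 185.2] jig [-94.4 108.6]
tcp jig [-129.5    1.9]
toolx yaw rel jig y -0.0341472511318007
depth h [np.float32(300.6509), np.float32(297.4752)]
```

{"fn": "drive_tool", "kwargs": {
  "gripper": [1, 1, 1, 1, 1, 1, 1, 1, 1, 1, 1],
  "offset": [
    [0, 0, 0],
    [-0.0218, 0.0096, -0.0128],
    [-0.0218, 0.0096, -0.0128],
    [-0.0218, 0.0096, -0.0128],
    [-0.0218, 0.0096, -0.0128],
    [-0.0218, 0.0096, -0.0128],
    [-0.0218, 0.0096, -0.0128],
    [-0.0218, 0.0096, -0.0128],
    [-0.0218, 0.0096, -0.0128],
    [0, 0, 0],
    [0, 0, 0]
  ],
  "turn": [-1.95, 0, 0, 0, 0, 0, 0, 0, 0, 0, 0]
}}

```text
time_s: 4.33
eef_pos: [505.6, -104.5, 90.2]
ee_rot: [0.547, -0.546, -0.448, 0.449]
force: [0.5, 0.1, 0.4]
grip_width: 0.001
```

```bash
cat > j.py <<'E'
from px import *
JX,JY,JT=565.5,60.4,-.1941
Rj=np.array([[np.cos(JT),np.sin(JT)],[-np.sin(JT),np.cos(JT)]])
def jig(q): return Rj@(np.array(q)[:2]-[JX,JY])
def st():
    s=ctrl.sense();q=s["ee_rot"];M=R.from_quat([q[1],q[2],q[3],q[0]]).as_matrix()
    print("t",round(s["time_s"],2),"jig",jig(s["eef_pos"]).round(1),"z",s["eef_pos"][2].round(1),"yaw",round(np.arctan2(-M[0,0],M[1,0])-JT,4),"Fjig",(Rj@s["force"][:2]).round(1),s["force"][2].round(1),"grip",round(s["grip_width"],2));return s
def snap(n,name):
    s=st();im,d=ctrl.capture(n);save(im,name);T=cam2world(n,s);np.savez(name[:-4]+".npz",im=im,d=d,T=T);return s,im,d,T
E
python3 - <<'E'
from j import *
snap("wrist","c_wrist.png")
E
```

```text
t 4.33 jig [ -26.9 -173.3] z 90.2 yaw -0.0023 Fjig [0.4 0.2] 0.4 grip 0.0
```

View pics/c_wrist.png

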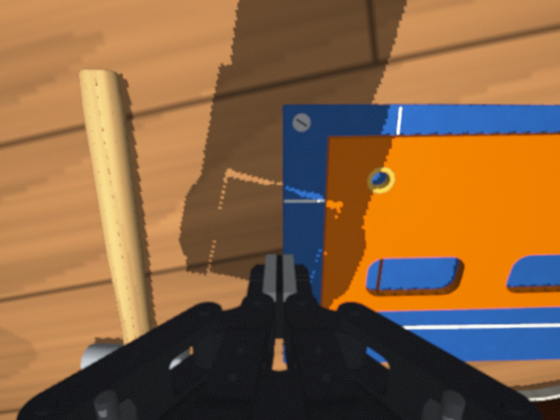

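{"fn": "drive_tool", "kwargs": {
  "gripper": [1, 1, 1, 1, 1, 1, 1, 1, 1, 1, 1],
  "offset": [
    [0, 0.018, 0],
    [0, 0.018, 0],
    [0, 0.018, 0],
    [0, 0.018, 0],
    [0.003, 0, 0],
    [0.003, 0, 0],
    [0.003, 0, 0],
    [0.003, 0, 0],
    [0.003, 0, 0],
    [0.003, 0, 0],
    [0, 0, 0]
  ],
  "turn": [0, 0, 0, 0, 0, 0, 0, 0, 0, 0, 0]
}}

```text
time_s: 5.3
eef_pos: [509.5, -86.4, 18.9]
ee_rot: [-0.546, 0.547, 0.449, -0.449]
force: [0.2, -0.1, 0.4]
grip_width: 0.004
```

```bash
python3 - <<'E'
from j import *
snap("wrist","d_wrist.png")
E
```

```text
t 5.3 jig [ -26.7 -154.8] z 18.9 yaw -0.0011 Fjig [ 0.2 -0. ] 0.4 grip 0.0
```

View pics/d_wrist.png

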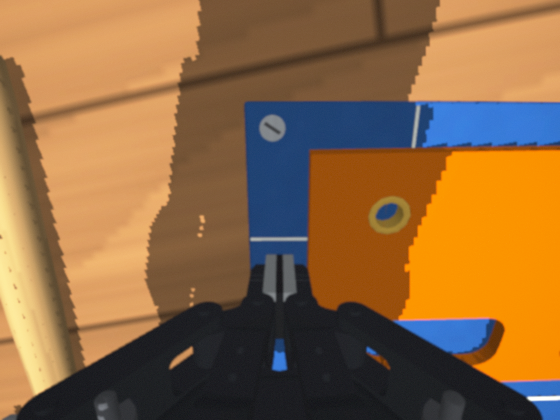

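{"fn": "drive_tool", "kwargs": {
  "gripper": [1, 1, 1, 1, 1, 1, 1, 1, 1, 1],
  "offset": [
    [0.002, 0, 0],
    [0.002, 0, 0],
    [0.002, 0, 0],
    [0.002, 0, 0],
    [0.002, 0, 0],
    [0.002, 0, 0],
    [0.002, 0, 0],
    [0.002, 0, 0],
    [0.002, 0, 0],
    [0, 0, 0]
  ],
  "turn": [0, 0, 0, 0, 0, 0, 0, 0, 0, 0]
}}

```text
time_s: 6.18
eef_pos: [512.8, -68.8, 18.5]
ee_rot: [0.546, -0.546, -0.449, 0.449]
force: [-0.3, -0.3, 0.3]
grip_width: -0.002
```

```bash
python3 - <<'E'
from j import *
snap("wrist","e_wrist.png")
snap("side","e_side.png")
E
```

```text
t 6.18 jig [ -26.8 -136.9] z 18.5 yaw -0.0015 Fjig [-0.3 -0.4] 0.3 grip -0.0
t 6.23 jig [ -26.7 -137. ] z 18.5 yaw -0.0015 Fjig [ 0.1 -0.1] -0.5 grip -0.0
```

View pics/e_wrist.png

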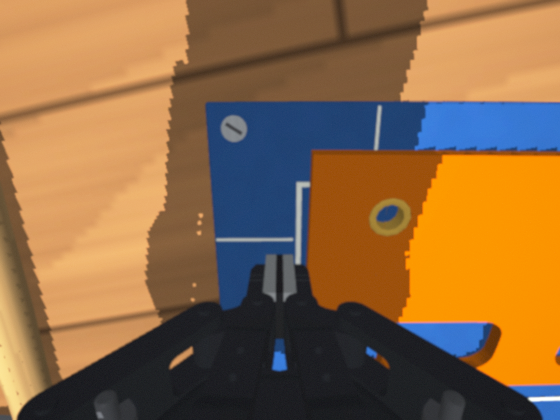

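```bash
python3 - <<'E'
from j import *
b=np.load("e_wrist.npz");T=b["T"];p=ctrl.camera_params("wrist")
for k,v,z in [("cornR",(312,151),37.5),("hR rim",(390,217),34),("line0",(380.5,107),12),("line1",(377,149),12),("row0",(218,240),12),("row1",(293,240.5),12),("frame",(303,187.5),12),("jigcorner",(207,102),12)]:
    print(k,jig(rz(T,p,v,z)).round(1))
b=np.load("e_side.npz");im=b["im"]
cv2.imwrite("pics/e2.png",cv2.cvtColor(cv2.resize(im[170:350,180:420],None,fx=3.2,fy=3.2,interpolation=cv2.INTER_CUBIC),cv2.COLOR_RGB2BGR))
T=b["T"];
for q in ["hole_left","hole_right","pin_left","pin_right","template"]:
    print(q,[(round(x["score"],2),jig(w(T,x["centre"])).round(1).tolist()) for x in ctrl.pinpoint("side",q)[:2]])
E
```

```text
cornR [ -90.8 -123. ]
hR rim [-61.8 -87.8]
line0 [-107.5  -89.5]
line1 [-88.4 -89.4]
row0 [ -41.6 -168. ]
row1 [ -41.2 -128.9]
frame [ -69.6 -124.2]
jigcorner [-109.8 -168.8]
hole_left [(0.69, [-64.4, 89.8])]
hole_right [(0.93, [-62.9, -90.2])]
pin_left [(0.56, [190.6, 93.5])]
pin_right []
template [(0.73, [-23.9, -3.9])]
```

View pics/e2.png

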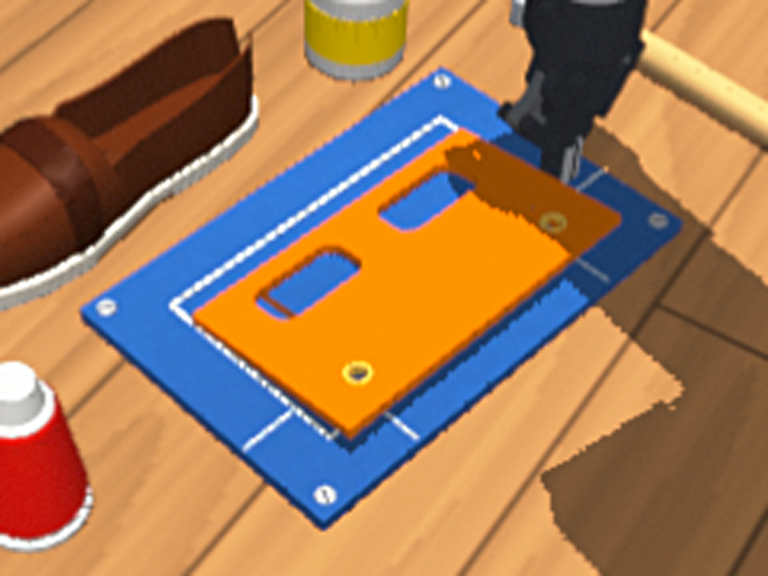

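{"fn": "drive_tool", "kwargs": {
  "gripper": [1, 1, 1, 1, 0, 0, 0, 0, 0, 0, 0, 0],
  "offset": [
    [-0.006, 0, 0],
    [-0.002, -0.025, 0],
    [0, -0.035, 0],
    [0, -0.035, 0.01],
    [0.025, 0, 0.02],
    [0.025, 0, 0.02],
    [0.025, 0, 0.02],
    [0.025, 0, 0.02],
    [0.025, 0, 0.017],
    [0.025, 0, 0],
    [0, 0, 0],
    [0, 0, 0]
  ],
  "turn": [0, 0, 0, 0, 0, 0, 0, 0, 0, 0, 0, 0]
}}

```text
time_s: 7.53
eef_pos: [435.4, 91.3, 113.6]
ee_rot: [-0.546, 0.546, 0.449, -0.449]
force: [0.4, -0.7, -0.0]
grip_width: 1.0
```

```bash
python3 - <<'E'
from j import *
snap("wrist","f_wrist.png")
E
```

```text
t 7.53 jig [-133.6    5.2] z 113.6 yaw 0.0003 Fjig [ 0.6 -0.6] -0.0 grip 1.0
```

View pics/f_wrist.png

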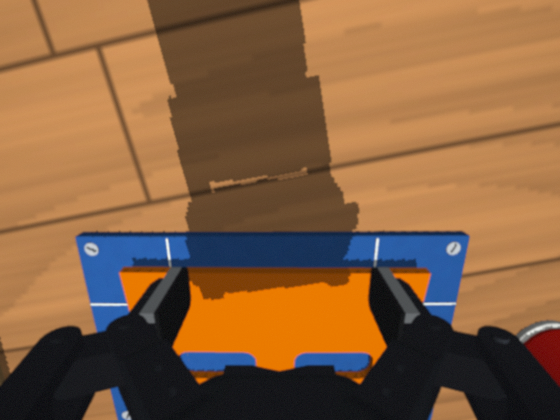

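```bash
python3 - <<'E'
from j import *
b=np.load("f_wrist.npz");T=b["T"];p=ctrl.camera_params("wrist");im=b["im"]
cv2.imwrite("pics/f2.png",cv2.cvtColor(np.hstack([cv2.resize(im[225:325,70:200],None,fx=3,fy=5),cv2.resize(im[225:325,350:480],None,fx=3,fy=5)]),cv2.COLOR_RGB2BGR))
for k,v,z in [("cR",(122,270),37.5),("cL",(431,270),37.5),("lineR",(167.5,240),12),("lineL",(377.5,240),12),("rowR",(100,304),12),("rowL",(450,303),12)]:
    print(k,jig(rz(T,p,v,z)).round(1))
E
```

```text
cR [ -91.9 -118.9]
cL [-91.6 126.9]
lineR [-106.7  -89.5]
lineL [-106.5   90.3]
rowR [ -42.2 -159.8]
rowL [-42.9 164.2]
```

View pics/f2.png

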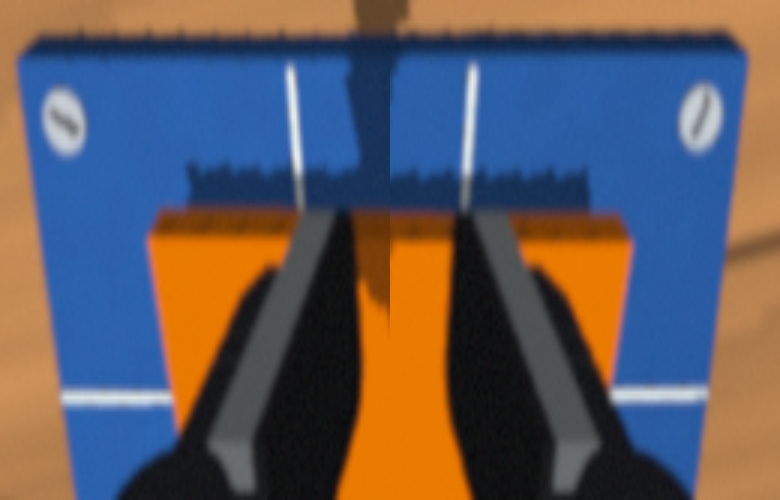

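{"fn": "drive_tool", "kwargs": {
  "gripper": [0, 0, 0, 0, 0, 0, 0, 0, 0, 0, 0, 0],
  "offset": [
    [-0.003, 0.028, 0],
    [0, 0.028, 0],
    [0, 0.028, 0],
    [0, 0.026, 0],
    [0, 0, -0.004],
    [0, 0, -0.004],
    [0, 0, -0.004],
    [0, 0, -0.004],
    [0, 0, -0.004],
    [0, 0, -0.004],
    [0, 0, 0],
    [0, 0, 0]
  ],
  "turn": [0, 0, 0, 0, 0, 0, 0, 0, 0, 0, 0, 0]
}}

```text
time_s: 8.58
eef_pos: [458.6, 83.2, 3.8]
ee_rot: [-0.546, 0.547, 0.449, -0.449]
force: [0.8, -0.2, 0.6]
grip_width: 0.999
```

```bash
python3 - <<'E'
from j import *
snap("wrist","g_wrist.png");snap("side","g_side.png")
b=np.load("g_side.npz");im=b["im"]
cv2.imwrite("pics/g2.png",cv2.cvtColor(cv2.resize(im[170:350,180:420],None,fx=3.2,fy=3.2,interpolation=cv2.INTER_CUBIC),cv2.COLOR_RGB2BGR))
E
```

```text
t 8.58 jig [-109.3    1.8] z 3.8 yaw -0.0016 Fjig [0.8 0. ] 0.6 grip 1.0
t 8.63 jig [-109.5    1.8] z 3.7 yaw -0.0015 Fjig [-0.3 -0. ] -0.4 grip 1.0
```

View pics/g2.png

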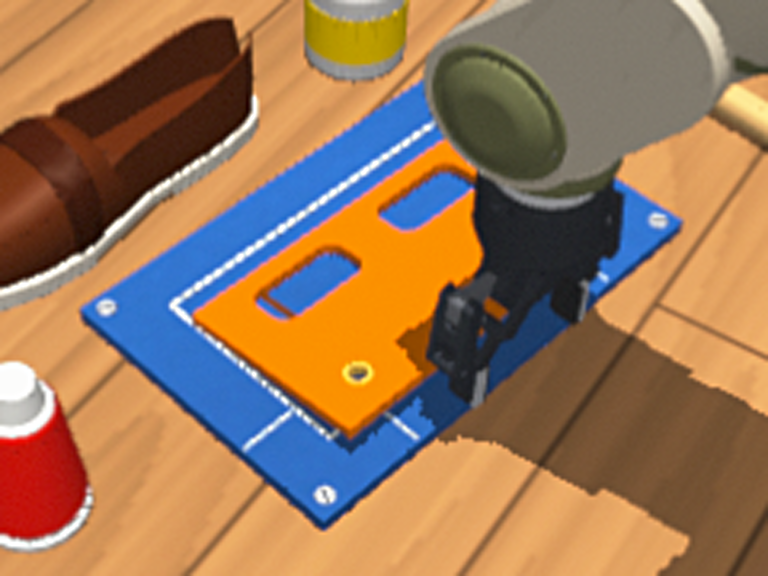

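View pics/g_wrist.png

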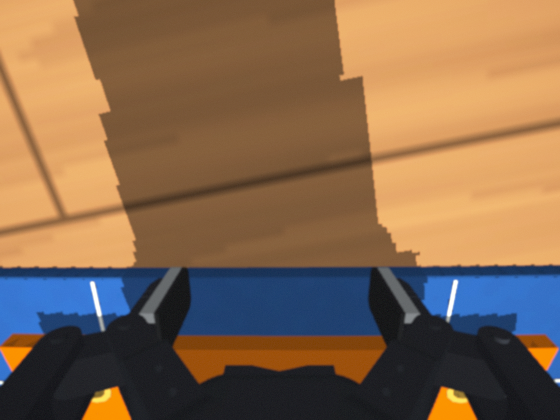

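{"fn": "drive_tool", "kwargs": {
  "gripper": [0, 0, 0, 0, 0, 0, 0, 0, 0, 0, 0, 0],
  "offset": [
    [0, 0, -0.002],
    [0, 0, -0.002],
    [0, 0, -0.002],
    [0, 0, -0.002],
    [0, 0, -0.002],
    [0, 0, -0.002],
    [0, 0, -0.002],
    [0, 0, -0.002],
    [0, 0, -0.002],
    [0, 0, -0.002],
    [0, 0, -0.002],
    [0, 0, 0]
  ],
  "turn": [0, 0, 0, 0, 0, 0, 0, 0, 0, 0, 0, 0]
}}

```text
time_s: 9.68
eef_pos: [480.4, 78.9, 3.5]
ee_rot: [-0.546, 0.547, 0.449, -0.449]
force: [0.5, 0.7, -1.4]
grip_width: 1.002
```

```bash
cat > fits.py <<'E'
from j import *
import sys
n=sys.argv[1]
s,im,d,T=snap("side",n+"_side.png")
cv2.imwrite(f"pics/{n}2.png",cv2.cvtColor(cv2.resize(im[170:350,180:420],None,fx=3.2,fy=3.2,interpolation=cv2.INTER_CUBIC),cv2.COLOR_RGB2BGR))
for q in ["hole_left","hole_right"]:
    print(q,[(round(x["score"],2),jig(w(T,x["centre"])).round(1).tolist(),w(T,x["centre"])[2].round(1)) for x in ctrl.pinpoint("side",q)[:2]])
s,im,d,T=snap("wrist",n+"_wrist.png")
E
python3 fits.py h
```

```text
t 9.68 jig [-87.    1.7] z 3.5 yaw -0.0018 Fjig [0.3 0.8] -1.4 grip 1.0
hole_left [(0.76, [-51.2, 91.0], np.float64(22.4)), (0.22, [20.8, 270.5], np.float64(2.6))]
hole_right []
t 9.83 jig [-87.2   1.7] z 3.7 yaw -0.0017 Fjig [0.5 0.1] 0.7 grip 1.0
```

View pics/h2.png

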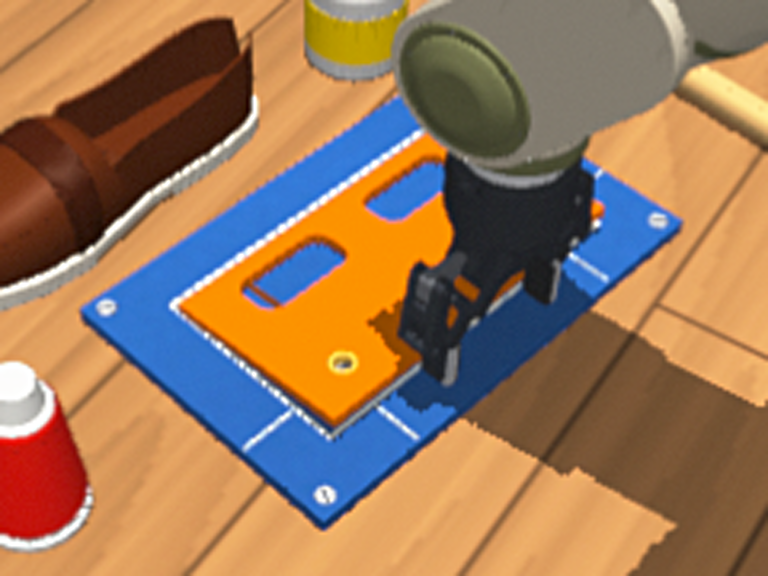

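View pics/h_wrist.png

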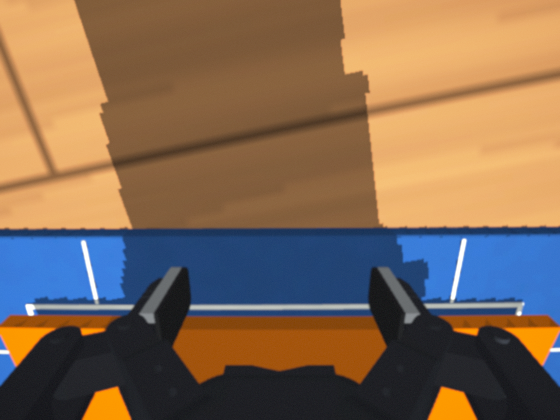

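{"fn": "drive_tool", "kwargs": {
  "gripper": [0, 0, 0, 0, 0, 0],
  "offset": [
    [0, 0, -0.001],
    [0, 0, -0.001],
    [0, 0, -0.001],
    [0, 0, -0.001],
    [0, 0, -0.001],
    [0, 0, 0]
  ],
  "turn": [0, 0, 0, 0, 0, 0]
}}

```text
time_s: 10.38
eef_pos: [485.4, 77.9, 3.6]
ee_rot: [-0.546, 0.547, 0.449, -0.448]
force: [0.7, 0.8, -0.2]
grip_width: 1.001
```

```bash
python3 fits.py i
```

```text
t 10.38 jig [-81.9   1.7] z 3.6 yaw -0.0018 Fjig [0.6 0.9] -0.2 grip 1.0
hole_left [(0.72, [-43.4, 87.7], np.float64(8.4))]
hole_right []
t 10.53 jig [-82.4   1.7] z 3.6 yaw -0.0017 Fjig [-0.7  0.5] -0.3 grip 1.0
```

View pics/i2.png

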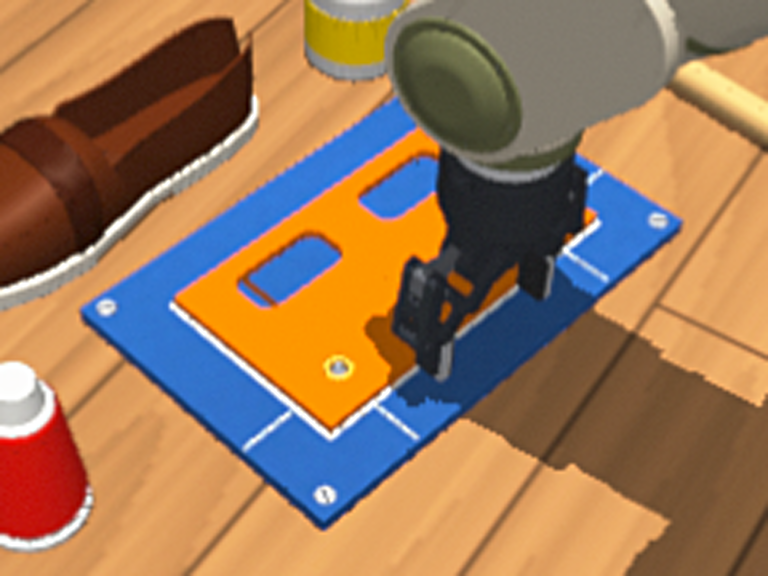

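View pics/i_wrist.png

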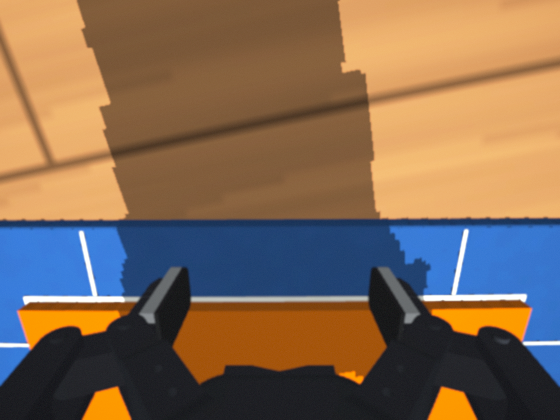

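The template seems to have dropped: the left pin shows in its hole at (340,367), and the template fills the frame. I'll back off and check both holes.

{"fn": "drive_tool", "kwargs": {
  "gripper": [0, 0, 0, 0, 0, 0, 0, 0, 0, 0, 0],
  "offset": [
    [0, 0, 0.004],
    [0, 0, 0.01],
    [0, 0, 0.02],
    [0, -0.02, 0.02],
    [0, -0.03, 0.01],
    [0, -0.03, 0],
    [0, -0.03, 0],
    [0, -0.03, 0],
    [0, -0.03, 0],
    [0, 0, 0],
    [0, 0, 0]
  ],
  "turn": [0, 0, 0, 0, 0, 0, 0, 0, 0, 0, 0]
}}

```text
time_s: 11.5
eef_pos: [422.4, 90.5, 174.5]
ee_rot: [-0.546, 0.547, 0.45, -0.448]
force: [0.1, 0.0, -0.5]
grip_width: 1.0
```

```bash
python3 fits.py k; python3 - <<'E'
from j import *
b=np.load("k_wrist.npz");d=b["d"];T=b["T"];p=ctrl.camera_params("wrist")
k=K(p);m=(b["im"][:,:,0]>150)&(b["im"][:,:,2]<40)&(b["im"][:,:,1]>70)&(d>0)
v,u=np.nonzero(m);q=cv2.undistortPoints(np.c_[u,v].astype(float)[:,None],k,np.array(p["distortion"],float))[:,0]
z=d[v,u];P=np.c_[q*z[:,None],z]@T[:3,:3].T+T[:3,3];J=(P[:,:2]-[JX,JY])@Rj.T
ok=(abs(J[:,0])<80)&(abs(J[:,1])<135)&(P[:,2]<60);J=J[ok];Z=P[ok,2]
for i in range(3):
    A=np.c_[J,np.ones(len(J))];c=np.linalg.lstsq(A,Z,rcond=None)[0];r=Z-A@c;g=abs(r)<2;J=J[g];Z=Z[g]
print("plane",c.round(4),len(Z),"extent",J.min(0).round(1),J.max(0).round(1))
im=b["im"];cv2.imwrite("pics/k3.png",cv2.cvtColor(cv2.resize(im[200:400,60:480],None,fx=1.9,fy=2.5,interpolation=cv2.INTER_CUBIC),cv2.COLOR_RGB2BGR))
E
```

```text
t 11.5 jig [-146.2    1.9] z 174.5 yaw -0.0016 Fjig [0.1 0. ] -0.5 grip 1.0
hole_left [(0.91, [-43.9, 88.4], np.float64(9.0))]
hole_right [(0.74, [-42.3, -93.2], np.float64(10.4)), (0.18, [-43.6, 89.6], np.float64(9.4))]
t 11.65 jig [-147.2    1.7] z 172.4 yaw -0.0017 Fjig [-0.3 -0.2] 0.2 grip 1.0
plane [-1.10000e-03  1.10000e-03  2.00951e+01] 15995 extent [ -71.4 -123.8] [ 70.1 124.7]
```

View pics/k3.png

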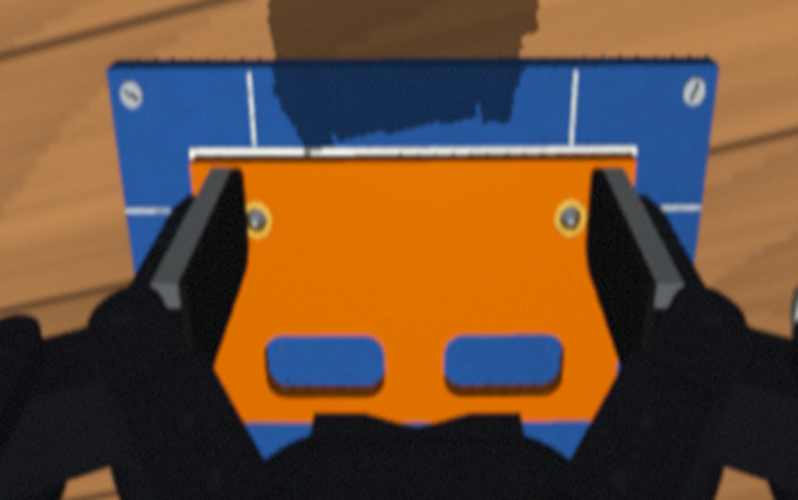

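View pics/k2.png

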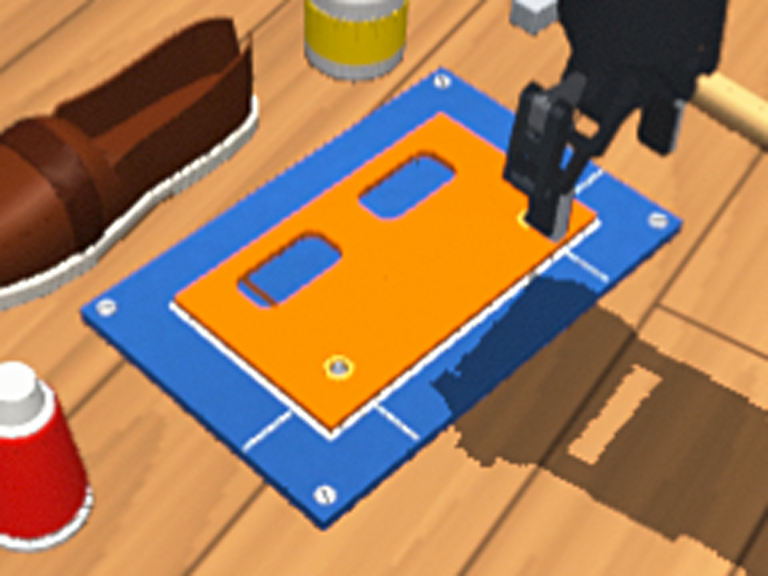

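Both pins show inside their brass rims at (257,220) and (570,217). The template's top plane is at 20.1 mm with a tilt of about 0.0016 rad, so it is flat and seated. The arm is clear, so I'm handing the job in.

```bash
python3 - <<'E'
from j import *
print(ctrl.finish_job())
E
```

```text
the job is handed in; nothing more can be done
None
```

The template is seated on both pins and lies flat inside the white outline, and the job is handed in; it reports no verdict.

**What I did:** I pushed the template's right end about 15–18 mm to the left with the shut fingers. I then pushed its near long edge about 22 mm away from the robot, using the open fingers as a bar lined up with the jig. It dropped onto the pins, and I backed the arm off and raised it clear.

**Last checks:**
- **Holes:** the wrist picture shows both pins inside their brass rims.
- **Flatness:** the fitted top plane is at 20.1 mm, where 20 mm is expected, with a tilt of about 0.0016 rad.
- **Bystanders:** the thread cone, glue can, hammer and loafer were never approached. They look undisturbed where the last pictures show them, but I did not measure their positions again.
- **Time:** about 12 s of the 51 s allowed.

**Disagreements:**
- **Sideways position:** before the final push, the estimates of how far the template was off to the side ran from −0.2 to +3 mm. It dropped without further correction.
- **Final hole positions:** the network's last readings were up to about 3 mm off the nominal hole positions. That is within its stated 4 mm accuracy, so I went by the pictures and the plane fit.

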